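Close the glazed specimen case without a knock

ROBOT

A 6-joint arm with a two-finger parallel gripper is mounted at the origin on the work surface. World frame = base frame: x ahead of the robot, y to its left, z up, the work surface at z = 0. Lengths are in mm, angles in rad, forces in N, time in s.
With the tool pointing down it reaches from about 275 to 1000 mm from the base axis. Payload 8.4 kg.
Tool frame: the origin (TCP) lies between the finger pads; the fingertips stand 22 mm ahead of it and the grasp point (between the pads) lies 3 mm ahead of it; z points along the fingers, y is the line along which they close (so a half turn about z gives the same grasp; the last joint's range is limited). The gripper opens to 85 mm and grips with 20 to 120 N. Pads are 22 mm wide; open, the fingers measure 114 mm over their backs; the gripper's body (76 mm by 85 mm) begins 54 mm behind the grasp point. The pads swing forward as they close: fully open they stand 13 mm farther back than shut.
Start: joints at [-1.346, 0.353, 1.633, -0, 1.155, -0.002], TCP at [140.536, -608.997, 253.281] pointing down, gripper open.
Joint ranges: [-2.63, 2.63], [-0.92, 2.1], [0.06, 2.66], [-1.3, 4.44], [0, 2.69], [-3.02, 3.02]. Speed limits (rad/s): [2.22, 2.22, 2.79, 3.14, 3.14, 3.14].

INTERFACE

Orientations are given as [roll, pitch, yaw] about the fixed x, y, z axes, in that order (R = Rz(yaw) Ry(pitch) Rx(roll)).
In Python, from rig import r, grab_frame gives the robot as it stands.
- The arm moves only by the shell command python3 -m inch 'ROWS' [FORCE]. ROWS is JSON, a list of rows, each a list of 7 numbers: the turn, a rotation vector about the tool's x, y, z as a fraction of full scale, then the shift along the tool's x, y, z as a fraction of full scale, then the closure, from 0 (fully open) to 1 (shut). In form: [[rx, ry, rz, dx, dy, dz, fingers], ...]. A call has 1 to 8 rows; each row shifts and turns the commanded pose from where the row before left it, along the tool's axes as they then stand; what a row does not reach is not made up. Full scale, the value 1, is 2.5 cm for a shift and pi rad for a turn. A row lasts 1/12 s, in which the tool goes at most 41.7 mm and 7.16 degrees, less where a joint would pass 70% of its speed; a pose out of reach is approached as far as the arm can. A call with a number of a shift or a turn outside -1 to 1 is refused whole. A call with a gripper value outside its range is refused whole. The fingers move at their own pace and stop on an object; FORCE is the grip in N (left out, the last holds). Time passes only in rows, so rows that do not move let the fingers close. It gives the time, the measured TCP pose, the force, the opening and the grip force at its end, in the units of the state.
- r.sense(): the state, without advancing time (a new reading comes with each control period).
- grab_frame(name): name is "side" or "top"; returns a dict with "pixels" (384x512x3 uint8, red, green, blue), "z_map" (384x512 float32, mm along the optical axis (not along the pixel's ray), 0 where there is no reading), "vertical_fov" (degrees; the focal length in pixels is half the picture's height over the tangent of half this angle, whatever the lens; pixels are square), "cx", "cy" (the principal point, pixels), "dist" ([k1, k2, p1, p2, k3] as OpenCV has them; the pictures are not rectified), "cam_to_world" (4x4, takes a point from camera to world coordinates). Camera axes: x right, y down, z forward; pixel columns grow to the right and rows downward; lengths in mm; the calibration is good to about 2 mm. A picture is of the moment at which its call begins.
- r.sign_off(): hands the job in; it is judged then, once.
The state is a dict: "clock": time; "qpos": joint angles; "qvel": joint speeds; "joint_efforts": joint torques, N m; "eef_pos": TCP position; "tcp_rot": TCP orientation; "contact_force": force on the tool from outside, world axes, zero at the start; "wrist_torque": the same for the moment, N m; "opening": opening from 0.0 (shut) to 1.0 (fully open); "grasp_force": force on a finger pad.
Only numpy, scipy, OpenCV 4.12 (cv2) and the standard library are available. Lean on these libraries where they do the work, as an engineer would, in place of code of your own. Each camera call takes 0.05 s, during which the arm holds its last target. There are 200 camera calls.

TASK

The specimen case stands open with its glazed lid leaning back. With a fingertip tip the lid forward past its balance point, catch it from below on the outside of the fingers as it falls, and ease it slowly down until it is fully shut, without letting it slam. Only touch the lid: do not pinch it or press hard on it, leave the specimens and everything else on the table where they are, and finish with the hand clear.

Things in the scene. Friction and masses are not known exactly. Their poses are not given: they have to be found in the camera images.
- case: Oak specimen case, an open box 150 mm deep (its x), 260 mm wide (its y) and 75 mm tall, walls 10 mm, fixed to the table. Origin: centre of its underside; its x axis points from the front towards the hinged back (the robot's left: the front faces right, within about 20 degrees), z up. Three trays across its inside, each with small stones no higher than 50 mm above the table.
- lid (a joint): Lid angle (rad): 0 shut (flat on the rim), growing as it opens; at the start it leans on its stop at about 1.75. The hinge runs along the case's y axis through point hinge and is lightly damped (0.42 N m s/rad). The lid balances at about 1.48; further back it sinks to its stop, below about 1.38 it falls shut by itself, slowly at first then at 0.7 to 1.1 rad/s, in 2 to 7 s in all.
- cover: The lid: oak frame round a fragile glass pane, 170 mm from hinge to front edge, 260 mm wide, 16 mm thick, 0.38 to 0.54 kg. Origin mid-way on the hinge line; shut, its axes are the case's and it reaches 170 mm in -x and 16 mm up in z. Shut, it overhangs the case's front wall by 20 mm, with open space below down to the table, so that fingers can stay under the overhang until it is shut.
- lid_front (a point): Middle of the lower (inner) edge of the lid's free front edge: 170 mm from the hinge, on the face that lies on the rim when shut. Shut, it is 75 mm above the table and 20 mm in front of the case's front wall; upright it is 245 mm above the table.
- hinge (a point): Middle of the hinge line, on the top edge of the case's back wall, 75 mm in x from the case's origin and 75 mm above the table.
- crystal: Clear six-sided crystal, 40 mm across and 36 mm tall, loose in the tray at the near end of the case. Origin: centre of its underside. To be left alone.
- nodule: Round brown stone, 46 mm across and 29 mm tall, loose in the tray at the far end of the case. Origin: centre of its underside. To be left alone.
- flask: Brown glass flask with a glass stopper, 64 mm across and 134 mm tall, standing behind the case's hinged back. Origin: centre of its underside. To be left alone.
- ore: Greenish lump of ore on a black base 55 x 45 mm, 56 mm tall in all, standing in front of the case, to one side. Origin: centre of its underside. To be left alone.
- brush: Dusting brush, 170 mm long, lying on the table. Origin: centre of its underside. To be left alone.
- loupe: Black eyepiece loupe, 42 mm across and 24 mm tall, standing on the table. Origin: centre of its underside. To be left alone.
- geode: Polished grey-blue stone dome, 128 mm across and 53 mm tall. Origin: centre of its underside. To be left alone.
- salt: Salmon-pink stone pillar, 74 mm across and 83 mm tall. Origin: centre of its underside. To be left alone.

How it is judged:
By the outcome, as a careful person would: the job done as asked, in the order asked, and still so for the second after the job is handed in, with the robot touching nothing.
It also fails if it takes over 54 s, if anything falls off the work surface, if the arm or the gripper's body presses on something with over 40 N, if the wrist force passes 120 N, or if a joint passes its speed limit or range.

## Working session

There is one attempt and no reset: what is moved stays moved. The work goes in short steps, Python scripts to look and compute and a shell command to move; the robot and the scene stay as the last step left them, time stands still between calls to the robot, and variables do not carry over. Pictures are saved under pics/ and viewed, at most 10 in all, crops included, and the job is handed in when it is done.

```bash
ls; mkdir -p pics; python3 - <<'E'
from rig import r, grab_frame
import cv2,numpy as np,pickle
print(r.sense())
for n in("side","top"):
    f=grab_frame(n);pickle.dump(f,open(n+"0.pkl","wb"))
    cv2.imwrite(f"pics/{n}0.png",f["pixels"][...,::-1])
    print(n,f["vertical_fov"],f["cx"],f["cy"],f["dist"],np.round(f["cam_to_world"],3).tolist())
E
```

```text
pics
{'clock': 0.0, 'qpos': array([-1.34642223e+00,  3.53659561e-01,  1.63413491e+00,  1.67355692e-05,
        1.15515438e+00, -2.40053641e-03]), 'qvel': array([ 1.26985843e-04, -8.66826806e-04, -6.80959441e-04, -7.80160661e-05,
        1.01570746e-05, -1.95831109e-03]), 'joint_efforts': array([ 1.99663100e-04, -6.05260706e+01, -3.42070019e+01,  1.03493844e-04,
        9.26958688e-03, -4.66259394e-06]), 'eef_pos': array([ 140.43080681, -608.57580288,  252.55418095]), 'tcp_rot': array([-3.14023650e+00, -1.85570352e-05,  2.26767849e-01]), 'contact_force': array([-0.5533108 ,  0.23133624, -0.4970571 ]), 'wrist_torque': array([ 0.03108309, -0.00734209,  0.03040298]), 'grasp_force': 0.0, 'opening': 0.9981467855215427}
side 50.43600854258946 252.85178914376849 194.39666293112398 [-0.05009623  0.          0.          0.          0.        ] [[-0.982, -0.142, 0.127, 418.557], [-0.19, 0.676, -0.712, 971.339], [0.015, -0.723, -0.69, 969.976], [0.0, 0.0, 0.0, 1.0]]
top 57.67952891446435 254.10381454611417 190.1733134696936 [-0.03098163  0.          0.          0.          0.        ] [[-0.012, -0.986, 0.164, 426.266], [-1.0, 0.013, 0.008, 17.973], [-0.01, -0.164, -0.986, 1035.99], [0.0, 0.0, 0.0, 1.0]]
```

View pics/side0.png

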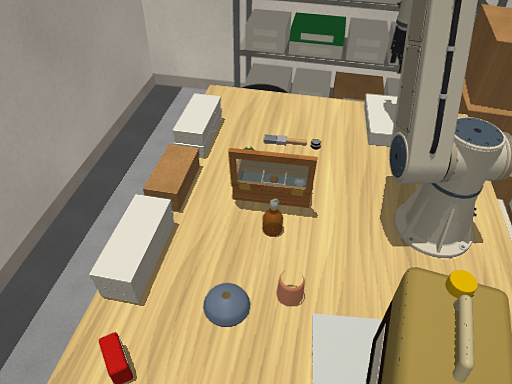

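View pics/top0.png

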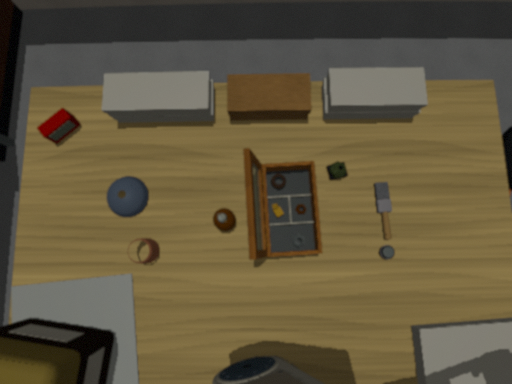

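The side view shows the lid leaning back (232–316, 150–207), with the flask behind it at (272,220). In the top view the case spans about (262–320, 160–260), with the lid at x≈250, the ore at (337,170) and the flask at (224,219). Next I'll measure positions.

```bash
cat > h.py <<'E'
import numpy as np,cv2,pickle
def cloud(f):
    z=f["z_map"];H,W=z.shape;fl=H/2/np.tan(np.radians(f["vertical_fov"]/2))
    K=np.array([[fl,0,f["cx"]],[0,fl,f["cy"]],[0,0,1.]])
    v,u=np.mgrid[:H,:W]
    p=cv2.undistortPoints(np.stack([u,v],-1).reshape(-1,1,2).astype(float),K,np.array(f["dist"])).reshape(H,W,2)
    P=np.dstack([p*z[...,None],z])@f["cam_to_world"][:3,:3].T+f["cam_to_world"][:3,3]
    P[z==0]=np.nan
    return P
E
python3 - <<'E'
from h import *
f=pickle.load(open("top0.pkl","rb"));P=cloud(f)
m=np.zeros(P.shape[:2],bool);m[150:268,240:326]=1
rim=m&(abs(P[...,2]-75)<5)
# rim
pts=P[rim][:,:2].astype(np.float32)
print(len(pts),cv2.minAreaRect(pts),np.round(cv2.boxPoints(cv2.minAreaRect(pts))))
# lid points
s=pickle.load(open("side0.pkl","rb"));Q=cloud(s)
for nm,A in(("top",P[m]),("side",Q[140:212,222:325].reshape(-1,3))):
    L=A[(A[:,2]>95)&(A[:,2]<270)]
    c=np.nanmedian(L,0);L=L[np.linalg.norm(L-c,axis=1)<180]
    u,sv,vt=np.linalg.svd(L-L.mean(0),full_matrices=False);print(nm,len(L),L.mean(0),vt[2],sv,L.min(0),L.max(0))
    hi=L[L[:,2]>L[:,2].max()-8];print(" top edge",hi[hi[:,0].argmin()],hi[hi[:,0].argmax()],hi.mean(0))
def obj(n,r0,r1,c0,c1):
    A=P[r0:r1,c0:c1].reshape(-1,3);A=A[A[:,2]>8];print(n,A.min(0).round(),A.max(0).round())
obj("ore",158,184,326,350);obj("flask",204,234,211,238);obj("brush",178,242,372,394);obj("loupe",243,262,378,397)
print("table",np.nanmedian(P[280:300,200:300,2]))
E
```

```text
1030 ((535.7364501953125, -77.28172302246094), (260.13525390625, 151.59506225585938), 2.628129243850708) [[ 402.   -8.]
 [ 409. -159.]
 [ 669. -147.]
 [ 662.    4.]]
top 1574 [527.29869068  25.80242107 199.4285471 ] [ 0.04643473 -0.981582    0.18531217] [3013.89768223 2024.79118363  174.46899382] [401.1758719   -4.33699166  95.03719991] [660.13500305  47.31495908 244.31299954]
 top edge [401.75469301  26.27486216 238.12772462] [655.74464428  47.00439582 236.62183173] [525.75847555  34.58912171 239.61621316]
side 2954 [530.7979282   33.63300475 175.67506015] [-0.03596558  0.99180091 -0.12262717] [4052.22739482 2488.01670821  925.86309441] [402.24978947   7.59736718  95.0277173 ] [662.90308501 129.599931   243.89282821]
 top edge [403.6100119   40.23840482 239.38349578] [662.13396216  41.06808425 238.03818514] [529.83585354  39.3578464  239.31674662]
ore [ 626. -253.    8.] [ 678. -192.   56.]
flask [476.  80.   9.] [539. 143. 138.]
brush [ 449. -378.    8.] [ 615. -332.   24.]
loupe [ 392. -375.   11.] [ 430. -334.   27.]
table -1.187983368131654
```

Case centre is about (536,-77) with its yaw near 92.6° and the hinge at (532.6,-2.3,75). I'll close the fingers, align yaw and move in front of the case, high up, then rehearse the tilt there.

```bash
python3 -m inch '[[0,0,0.029,0,0,-0.5,1],[0,0,0.029,0,0,-0.5,1],[0,0,0,0.97,-0.65,-0.2,1],[0,0,0,0.97,-0.65,-0.2,1],[0,0,0,0.97,-0.65,-0.2,1],[0,0,0,0.97,-0.65,-0.2,1],[0,0,0,0.97,-0.65,-0.2,1],[0,0,0,0.97,-0.65,-0.2,1]]' 20
python3 -m inch '[[0,0,0,0.97,-0.65,-0.2,1],[0,0,0,0.97,-0.65,-0.2,1],[0,0,0,0.97,-0.65,-0.2,1],[0,0,0,0.97,-0.65,-0.2,1],[0,0,0,0.97,-0.65,-0.2,1],[0,0,0,0.97,-0.65,-0.2,1],[0,0,0,0.97,-0.65,-0.2,1],[0,0,0,0.97,-0.65,0,1]]'
python3 -m inch '[[0.039,0,0,0,0,0,1],[0.039,0,0,0,0,0,1],[0.039,0,0,0,0,0,1],[0.039,0,0,0,0,0,1],[0.039,0,0,0,0,0,1],[0.039,0,0,0,0,0,1],[0.039,0,0,0,0,0,1],[0.039,0,0,0,0,0,1]]'
python3 -m inch '[[0.039,0,0,0,0,0,1],[0,0,0,0,0,0,1],[0,0,0,0,0,0,1]]'
python3 - <<'E'
from rig import r, grab_frame
import cv2,numpy as np,pickle
s=r.sense();print(s["clock"],s["qpos"].round(3),s["eef_pos"].round(1),s["tcp_rot"].round(3),s["contact_force"],s["opening"])
for n in("side","top"):
    f=grab_frame(n);pickle.dump(f,open(n+"1.pkl","wb"))
    cv2.imwrite(f"pics/{n}1.png",f["pixels"][...,::-1])
E
```

```text
clock: 0.77
eef_pos: [282.4, -504.0, 308.2]
tcp_rot: [-3.141, 0.0, 0.044]
contact_force: [0.8, 0.1, 0.7]
opening: 0.003
grasp_force: 0.0
clock: 1.43
eef_pos: [470.8, -365.7, 344.1]
tcp_rot: [3.141, -0.001, 0.045]
contact_force: [0.5, -0.5, 0.1]
opening: 0.002
grasp_force: 0.0
clock: 2.1
eef_pos: [469.4, -367.4, 343.4]
tcp_rot: [-2.156, -0.001, 0.044]
contact_force: [1.2, 0.5, -0.9]
opening: -0.003
grasp_force: 0.0
clock: 2.35
eef_pos: [469.3, -367.0, 340.7]
tcp_rot: [-2.038, 0.003, 0.044]
contact_force: [-0.3, 0.5, 0.3]
opening: 0.001
grasp_force: 0.0
2.35 [-0.937  0.718  1.23   0.622  2.122  0.655] [ 469.3 -367.   340.7] [-2.038  0.003  0.044] [-0.27583136  0.52930673  0.28468475] 0.0011868439977068337
```

Tilting 63° is within joint range. Now I'll use the depth maps to measure the closed finger in the tool frame.

```bash
python3 - <<'E'
from h import *
from scipy.spatial.transform import Rotation as Ro
R=Ro.from_euler("xyz",[-2.038,.003,.044]).as_matrix();T=np.array([469.3,-367,340.7])
for n in("side","top"):
    A=cloud(pickle.load(open(n+"1.pkl","rb"))).reshape(-1,3)
    q=(A-T)@R;q=q[(abs(q[:,0])<60)&(abs(q[:,1])<60)&(q[:,2]>-90)&(q[:,2]<60)]
    print(n,len(q))
    for z in range(-90,50,10):
        k=q[(q[:,2]>=z)&(q[:,2]<z+10)]
        if len(k)>2:print(z,len(k),k.min(0).round(),k.max(0).round())
E
```

```text
side 307
-90 3 [  6. -41. -88.] [ 17. -14. -83.]
-80 15 [-18. -21. -79.] [ 19.  10. -70.]
-70 27 [-19. -60. -70.] [ 19.  18. -60.]
-60 51 [-17. -60. -60.] [ 15.  -7. -51.]
-50 39 [-17. -54. -50.] [ 17.  14. -40.]
-40 24 [-15. -46. -40.] [ 16.  13. -30.]
-30 39 [-12. -36. -30.] [ 14.  28. -20.]
-20 35 [-13. -26. -20.] [ 13.  12. -10.]
-10 13 [ -8. -13. -10.] [10. -5. -2.]
0 16 [ -9. -17.   1.] [ 9. -3. 10.]
10 18 [ -9. -16.  11.] [11. -1. 19.]
20 27 [-10. -16.  20.] [11.  8. 27.]
top 965
-90 114 [-19. -48. -90.] [ 21. -14. -80.]
-80 97 [-18. -60. -80.] [ 21.   2. -70.]
-70 55 [-17. -60. -70.] [ 20.  40. -60.]
-60 123 [-16. -60. -60.] [ 18.  41. -50.]
-50 150 [-16. -54. -50.] [ 18.  41. -40.]
-40 67 [-11. -43. -40.] [ 13.  24. -30.]
-30 93 [-12. -35. -30.] [ 15.  22. -20.]
-20 67 [ -9. -21. -20.] [ 12.   6. -10.]
-10 64 [-10. -18. -10.] [12. -3. -0.]
0 68 [-10. -16.   0.] [13. -5. 10.]
10 59 [ -9. -15.  10.] [12. -5. 20.]
20 8 [-6. -9. 20.] [10.  1. 21.]
```

```bash
python3 - <<'E'
import cv2
a=cv2.imread("pics/side1.png")[60:230,180:440]
cv2.imwrite("pics/side1c.png",cv2.resize(a,None,fx=3,fy=3))
E
```

```text
(no output)
```

View pics/side1c.png

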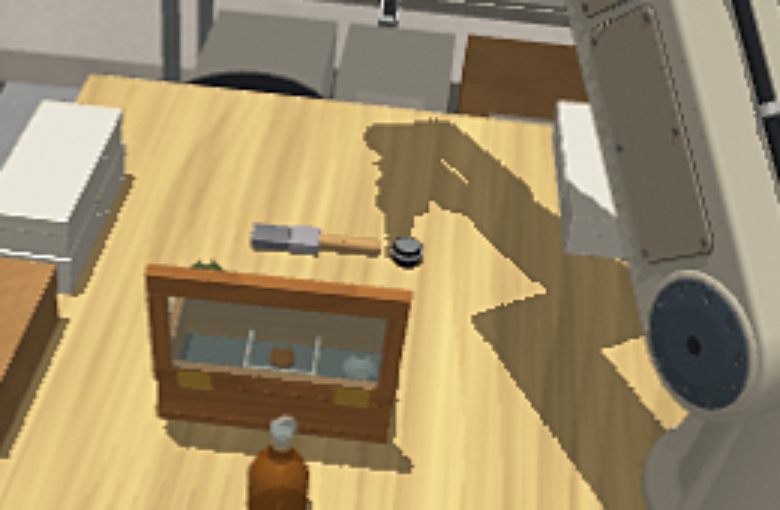

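The image shows the brush and loupe clear of the hand's working area; the lid is in its original place and the hand is outside the crop. The depth data gives a closed finger of about ±16 mm in tool y out to the tip at z≈21, flaring behind z≈-10. Next I tilt back and cross over to behind the lid.

```bash
python3 -m inch '[[-0.039,0,0,0.33,0,0,1],[-0.039,0,0,0.33,0,0,1],[-0.039,0,0,0.33,0,0,1],[-0.039,0,0,0.33,0,0,1],[-0.039,0,0,0.33,0,0,1],[-0.039,0,0,0.33,0,0,1],[-0.039,0,0,0.33,0,0,1],[-0.039,0,0,0.33,0,0,1]]'
python3 -m inch '[[-0.039,0,0,0,-0.5,0,1],[0,0,0,0,-1,0,1],[0,0,0,0,-1,0,1],[0,0,0,0,-1,0,1],[0,0,0,0,-1,0,1],[0,0,0,0,-1,0,1],[0,0,0,0,-1,0,1],[0,0,0,0,-1,0,1]]'
python3 -m inch '[[0,0,0,0,-1,0,1],[0,0,0,0,-1,0,1],[0,0,0,0,-1,0,1],[0,0,0,0,-1,0,1],[0,0,0,0,-1,0,1],[0,0,0,0,-1,0,1],[0,0,0,0,-1,0,1],[0,0,0,0,-1,0,1]]'
python3 -m inch '[[0,0,0,0,-1,0,1],[0,0,0,0,-1,0,1],[0,0,0,0,-0.5,0,1],[0,0,0,0,0,0,1],[0,0,0,0,0,0,1]]'
```

```text
clock: 3.12
eef_pos: [536.6, -363.8, 348.0]
tcp_rot: [-3.031, -0.007, 0.047]
contact_force: [-0.0, 1.0, -1.1]
opening: 0.005
grasp_force: 0.0
clock: 3.78
eef_pos: [527.2, -174.9, 347.9]
tcp_rot: [3.138, -0.006, 0.047]
contact_force: [1.3, 0.1, 0.3]
opening: 0.006
grasp_force: 0.0
clock: 4.45
eef_pos: [518.1, 24.9, 347.7]
tcp_rot: [3.14, -0.007, 0.047]
contact_force: [0.7, 0.4, -0.1]
opening: -0.003
grasp_force: 0.0
clock: 4.87
eef_pos: [515.4, 86.1, 346.3]
tcp_rot: [3.141, -0.004, 0.047]
contact_force: [-0.0, -0.1, 0.8]
opening: -0.001
grasp_force: 0.0
```

```bash
python3 -m inch '[[0,0,0,0,0,1,1],[0,0,0,0,0,1,1],[0,0,0,0,0,1,1],[0,0,0,0,0,0.8,1],[0,0,0,0,0,0.4,1],[0,0,0,0,0.4,0,1],[0,0,0,0,0.4,0,1],[0,0,0,0,0,0,1]]'
python3 -m inch '[[0,0,0,0,0.1,0,1],[0,0,0,0,0.1,0,1],[0,0,0,0,0.1,0,1],[0,0,0,0,0.1,0,1],[0,0,0,0,0.1,0,1],[0,0,0,0,0.1,0,1]]'
```

```text
clock: 5.53
eef_pos: [517.3, 63.8, 241.3]
tcp_rot: [3.141, -0.002, 0.044]
contact_force: [1.0, 0.2, -0.0]
opening: 0.004
grasp_force: 0.0
clock: 6.03
eef_pos: [517.2, 50.8, 240.0]
tcp_rot: [-3.141, -0.0, 0.045]
contact_force: [0.3, 0.6, 1.1]
opening: 0.001
grasp_force: 0.7
```

```bash
cat > lid.py <<'E'
from h import *
def theta(f):
    A=cloud(f).reshape(-1,3);c,s=np.cos(.0459),np.sin(.0459)
    d=A-[532.6,-2.3,75];h=d[:,0]*c+d[:,1]*s;a=-(-d[:,0]*s+d[:,1]*c);b=d[:,2]
    rho=np.hypot(a,b);k=(abs(h)>112)&(abs(h)<128)&(rho>60)&(rho<165)&(b>3)
    t=np.arctan2(b[k],a[k])-np.arcsin(16/rho[k])
    e,n=[],[]
    return np.median(t),np.percentile(t,[25,75]).round(3),k.sum()
E
python3 -m inch '[[0,0,0,0,0.12,0,1],[0,0,0,0,0.12,0,1],[0,0,0,0,0.12,0,1],[0,0,0,0,0.12,0,1],[0,0,0,0,0.12,0,1],[0,0,0,0,0.12,0,1],[0,0,0,0,0.12,0,1],[0,0,0,0,0.12,0,1]]'
python3 - <<'E'
from lid import *
from rig import grab_frame
print(theta(pickle.load(open("side0.pkl","rb"))),theta(pickle.load(open("side1.pkl","rb"))),theta(grab_frame("side")))
E
```

```text
clock: 6.7
eef_pos: [518.0, 26.5, 239.8]
tcp_rot: [3.142, 0.0, 0.045]
contact_force: [-0.2, 0.6, 1.0]
opening: 0.002
grasp_force: 0.5
(np.float64(1.7678874260404758), array([1.759, 1.78 ]), np.int64(250)) (np.float64(1.7693708908611128), array([1.761, 1.781]), np.int64(242)) (np.float64(1.578809035967423), array([1.57 , 1.591]), np.int64(293))
```

```bash
python3 -m inch '[[0,0,0,0,0.12,0,1],[0,0,0,0,0.12,0,1],[0,0,0,0,0.12,0,1],[0,0,0,0,0.12,0,1],[0,0,0,0,0.12,0,1],[0,0,0,0,0.12,0,1],[0,0,0,0,0.12,0,1],[0,0,0,0,0.12,0,1]]'
python3 -m inch '[[0,0,0,0,0.12,0,1],[0,0,0,0,0.12,0,1],[0,0,0,0,0.12,0,1],[0,0,0,0,0.12,0,1]]'
python3 - <<'E'
from lid import *
from rig import grab_frame
print(theta(grab_frame("side")))
E
```

```text
clock: 7.42
eef_pos: [519.1, 2.5, 239.7]
tcp_rot: [3.142, 0.0, 0.045]
contact_force: [-0.5, 0.7, 0.5]
opening: -0.002
grasp_force: 0.3
clock: 7.75
eef_pos: [519.7, -9.4, 239.8]
tcp_rot: [3.142, 0.0, 0.045]
contact_force: [0.5, 0.9, -0.4]
opening: -0.007
grasp_force: 0.2
(np.float64(1.3479039129595427), array([1.333, 1.362]), np.int64(326))
```

θ is about 1.335, past balance and leaving the fingertip. Crossing over the lid now.

```bash
python3 -m inch '[[0,0,0,0,-0.2,-1,1],[0,0,0,0,0,-1,1],[0,0,0,0,0.9,-0.2,1],[0,0,0,0,1,0,1],[0,0,0,0,1,0,1],[0,0,0,0,1,0,1],[0,0,0,0,0.1,0.9,1],[0,0,0,0,0,0.9,1]]'
python3 -m inch '[[0,0,0,0,0,0.8,1]]'
python3 - <<'E'
from lid import *
from rig import grab_frame
print(theta(grab_frame("side")))
E
```

```text
clock: 8.47
eef_pos: [524.9, -105.9, 250.5]
tcp_rot: [3.14, -0.003, 0.043]
contact_force: [-0.0, 0.7, -1.2]
opening: -0.0
grasp_force: 0.0
clock: 8.55
eef_pos: [523.8, -104.8, 229.0]
tcp_rot: [3.141, -0.0, 0.043]
contact_force: [-0.2, -0.3, 0.3]
opening: 0.001
grasp_force: 0.0
(np.float64(1.2853656396500541), array([1.27 , 1.301]), np.int64(338))
```

```bash
python3 -m inch '[[0,0,0,0,0,0,1],[0,0,0,0,0,0,1],[0,0,0,0,0,0,1],[0,0,0,0,0,0,1],[0,0,0,0,0,0,1]]'
python3 - <<'E'
from lid import *
from rig import grab_frame
f=grab_frame("side");print(theta(f));cv2.imwrite("pics/side2.png",cv2.resize(f["pixels"][100:240,180:380,::-1],None,fx=3,fy=3))
E
```

```text
clock: 9.02
eef_pos: [524.5, -104.0, 230.9]
tcp_rot: [3.141, -0.002, 0.045]
contact_force: [-0.2, 0.3, -0.6]
opening: 0.001
grasp_force: 0.0
(np.float64(1.230664585258794), array([1.217, 1.246]), np.int64(334))
```

View pics/side2.png

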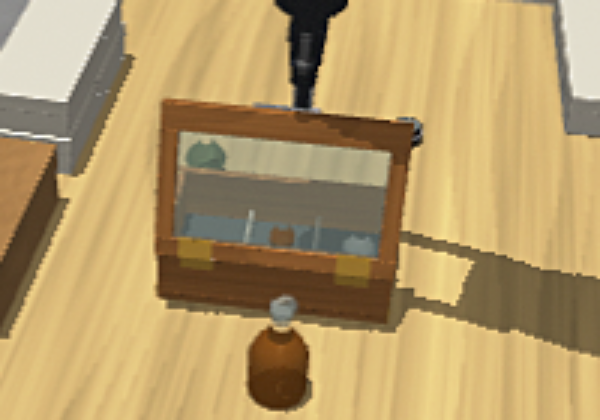

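The finger (300,60) stands in front of the lid's top edge (285,110), and the lid is falling slowly at θ≈1.22. I'll wait for it to arrive.

```bash
python3 -m inch '[[0,0,0,0,0,0,1],[0,0,0,0,0,0,1],[0,0,0,0,0,0,1],[0,0,0,0,0,0,1],[0,0,0,0,0,0,1],[0,0,0,0,0,0,1]]'
python3 - <<'E'
from lid import *
from rig import grab_frame
print(theta(grab_frame("side")))
E
```

```text
clock: 9.57
eef_pos: [523.9, -104.0, 229.8]
tcp_rot: [-3.142, 0.0, 0.045]
contact_force: [-0.9, 0.2, -0.2]
opening: -0.0
grasp_force: 0.0
(np.float64(1.1365057851404736), array([1.123, 1.153]), np.int64(342))
```

```bash
python3 -m inch '[[0,0,0,0,0,0,1],[0,0,0,0,0,0,1],[0,0,0,0,0,0,1],[0.003,0,0,0,0.06,0.04,1],[0.003,0,0,0,0.06,0.04,1],[0.003,0,0,0,0.06,0.04,1],[0.003,0,0,0,0.06,0.04,1],[0.003,0,0,0,0.06,0.04,1]]'
python3 - <<'E'
from lid import *
from rig import grab_frame
print(theta(grab_frame("side")))
E
```

```text
clock: 10.28
eef_pos: [524.2, -111.7, 224.5]
tcp_rot: [-3.094, 0.0, 0.044]
contact_force: [0.3, -0.8, -1.0]
opening: 0.001
grasp_force: 0.2
(np.float64(0.9802788309521802), array([0.964, 0.997]), np.int64(348))
```

Caught at θ≈0.97, with the edge on the finger's back about 10 mm from the tip. Now I ease it down by rotating the hand rigidly about the hinge.

```bash
cat > chk.py <<'E'
from lid import *
from rig import r,grab_frame
t=theta(grab_frame("side"));s=r.sense();T=s["eef_pos"];al=s["tcp_rot"][0]%(2*np.pi)-np.pi
th=t[0]-.013
def tl(y,z):
    y-=T[1];z-=T[2];return np.round([-(y*np.cos(al)+z*np.sin(al)),y*np.sin(al)-z*np.cos(al)],1)
hy=-2.3+.046*(T[0]-532.6)
print("th",round(th,3),t[1],"al",round(al,3),"edge in tool(y,z)",tl(hy-170*np.cos(th),75+170*np.sin(th)),"hinge",tl(hy,75),"shut edge",tl(hy-170,75),"F",s["contact_force"].round(1),T.round(1))
E
python3 -m inch '[[0.0064,0,0,0,0.124,0.08,1],[0.0064,0,0,0,0.124,0.08,1],[0.0064,0,0,0,0.124,0.08,1],[0.0064,0,0,0,0.124,0.08,1],[0.0064,0,0,0,0.124,0.08,1],[0.0064,0,0,0,0.124,0.08,1],[0.0064,0,0,0,0.124,0.08,1],[0.0064,0,0,0,0.124,0.08,1]]'
python3 chk.py
```

```text
clock: 11.0
eef_pos: [525.3, -134.4, 205.7]
tcp_rot: [-2.932, -0.0, 0.044]
contact_force: [-0.2, -0.2, -0.3]
opening: -0.004
grasp_force: 0.2
th 0.803 [0.8   0.833] al 0.21 edge in tool(y,z) [-12.4  10.7] hinge [-102.3  154.9] shut edge [ 64.  119.4] F [ 0.1 -2.6 -0.5] [ 525.2 -135.   205.1]
```

```bash
python3 -m inch '[[0.0064,0,0,0,0.124,0.08,1],[0.0064,0,0,0,0.124,0.08,1],[0.0064,0,0,0,0.124,0.08,1],[0.0064,0,0,0,0.124,0.08,1],[0.0064,0,0,0,0.124,0.08,1],[0.0064,0,0,0,0.124,0.08,1],[0.0064,0,0,0,0.124,0.08,1],[0.0064,0,0,0,0.124,0.08,1]]'
python3 -m inch '[[0.0064,0,0,0,0.124,0.08,1],[0.0064,0,0,0,0.124,0.08,1],[0.0064,0,0,0,0.124,0.08,1],[0.0064,0,0,0,0.124,0.08,1],[0.0064,0,0,0,0.124,0.08,1],[0.0064,0,0,0,0.124,0.08,1],[0.0064,0,0,0,0.124,0.08,1],[0.0064,0,0,0,0.124,0.08,1]]'
python3 chk.py
```

```text
clock: 11.72
eef_pos: [526.1, -153.8, 183.4]
tcp_rot: [-2.771, -0.0, 0.044]
contact_force: [0.2, -0.6, 0.3]
opening: -0.001
grasp_force: 0.3
clock: 12.38
eef_pos: [526.9, -169.3, 158.4]
tcp_rot: [-2.61, -0.0, 0.045]
contact_force: [-0.0, -1.2, -0.6]
opening: -0.001
grasp_force: 0.4
th 0.471 [0.47 0.5 ] al 0.533 edge in tool(y,z) [-10.8  12.6] hinge [-102.1  156. ] shut edge [44.3 69.6] F [ 1.2 -1.3 -1.1] [ 526.7 -169.8  157.5]
```

```bash
python3 -m inch '[[0.0064,0,0,0,0.122,0.09,1],[0.0064,0,0,0,0.122,0.09,1],[0.0064,0,0,0,0.122,0.09,1],[0.0064,0,0,0,0.122,0.09,1],[0.0064,0,0,0,0.122,0.09,1],[0.0064,0,0,0,0.122,0.09,1],[0.0064,0,0,0,0.122,0.09,1],[0.0064,0,0,0,0.122,0.09,1]]'
python3 chk.py
```

```text
clock: 13.1
eef_pos: [527.5, -180.3, 129.8]
tcp_rot: [-2.451, -0.001, 0.044]
contact_force: [-1.7, -8.7, 0.9]
opening: -0.002
grasp_force: 3.7
th 0.301 [0.299 0.329] al 0.692 edge in tool(y,z) [-10.   12.6] hinge [-102.8  155. ] shut edge [28.1 46.5] F [ 0.4 -8.6 -0.2] [ 527.4 -180.6  128.7]
```

A radial push of 8.6 N has built up from my extra feed toward the hinge, so I'll ease it off straight away.

```bash
python3 -m inch '[[0.0064,0,0,0,0.124,0.02,1],[0.0064,0,0,0,0.124,0.07,1],[0.0064,0,0,0,0.124,0.08,1]]'
python3 chk.py
```

```text
clock: 13.4
eef_pos: [527.6, -183.5, 120.5]
tcp_rot: [-2.389, -0.0, 0.044]
contact_force: [0.2, -2.5, 0.1]
opening: 0.002
grasp_force: 1.2
th 0.247 [0.244 0.274] al 0.754 edge in tool(y,z) [-10.   13.2] hinge [-101.6  156.4] shut edge [22.3 40. ] F [ 1.9 -3.7 -2.8] [ 527.3 -183.7  119.4]
```

```bash
python3 -m inch '[[0.0048,0,0,0,0.094,0.055,1],[0.0048,0,0,0,0.094,0.06,1],[0.0048,0,0,0,0.094,0.06,1],[0.0048,0,0,0,0.094,0.06,1],[0.0048,0,0,0,0.094,0.06,1],[0.0048,0,0,0,0.094,0.06,1]]'
python3 chk.py
```

```text
clock: 13.95
eef_pos: [527.6, -186.9, 104.3]
tcp_rot: [-2.299, 0.0, 0.045]
contact_force: [0.8, -1.7, -0.9]
opening: -0.001
grasp_force: 0.7
th 0.158 [0.155 0.182] al 0.844 edge in tool(y,z) [-9.7 13.6] hinge [-101.2  156.8] shut edge [11.7 29.7] F [ 1.6 -2.2 -2.3] [ 527.4 -187.   103.5]
```

```bash
python3 -m inch '[[0.0048,0,0,0,0.094,0.06,1],[0.0048,0,0,0,0.094,0.06,1],[0.0048,0,0,0,0.094,0.06,1],[0.0048,0,0,0,0.094,0.06,1],[0.0048,0,0,0,0.094,0.06,1],[0.0048,0,0,0,0.094,0.06,1]]'
python3 chk.py
```

```text
clock: 14.5
eef_pos: [527.6, -189.0, 87.7]
tcp_rot: [-2.208, 0.0, 0.045]
contact_force: [0.7, -0.1, -1.6]
opening: 0.001
grasp_force: 0.6
th 0.063 [0.062 0.087] al 0.935 edge in tool(y,z) [-9.1 14.2] hinge [-101.3  157. ] shut edge [-0.3 20.3] F [ 1.2 -1.2 -2.5] [ 527.4 -189.    86.8]
```

```bash
python3 -m inch '[[0.0032,0,0,0,0.063,0.04,1],[0.0032,0,0,0,0.063,0.04,1],[0.0032,0,0,0,0.063,0.04,1],[0.0032,0,0,0,0.063,0.04,1],[0.0032,0,0,0,0.063,0.04,1],[0.0032,0,0,0,0.063,0.04,1]]'
python3 chk.py; python3 - <<'E'
from rig import grab_frame
import cv2
f=grab_frame("side");cv2.imwrite("pics/side3.png",cv2.resize(f["pixels"][100:240,180:380,::-1],None,fx=3,fy=3))
E
```

```text
clock: 15.05
eef_pos: [527.7, -189.5, 76.7]
tcp_rot: [-2.148, 0.0, 0.045]
contact_force: [-0.3, -0.6, -1.8]
opening: -0.005
grasp_force: 0.7
th 0.004 [0.004 0.026] al 0.994 edge in tool(y,z) [-8.9 14.5] hinge [-101.1  157.3] shut edge [-8.4 14.8] F [ 0.7 -1.1 -2.4] [ 527.6 -189.5   76.1]
```

View pics/side3.png

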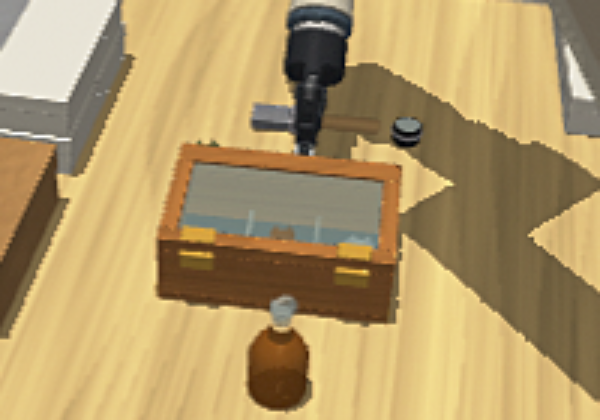

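The lid is nearly flat, still resting on the finger at (303,150), which carries about 2 N. I'll continue slower until the load goes.

```bash
python3 -m inch '[[0.0016,0,0,0,0.032,0.02,1],[0.0016,0,0,0,0.032,0.02,1],[0.0016,0,0,0,0.032,0.02,1],[0.0016,0,0,0,0.032,0.02,1],[0.0016,0,0,0,0.032,0.02,1],[0.0016,0,0,0,0.032,0.02,1],[0.0016,0,0,0,0.032,0.02,1],[0.0016,0,0,0,0.032,0.02,1]]'
python3 chk.py
python3 -m inch '[[0.0016,0,0,0,0.032,0.02,1],[0.0016,0,0,0,0.032,0.02,1],[0.0016,0,0,0,0.032,0.02,1],[0.0016,0,0,0,0.032,0.02,1]]'
python3 chk.py
```

```text
clock: 15.82
eef_pos: [527.8, -189.5, 69.4]
tcp_rot: [-2.108, -0.0, 0.045]
contact_force: [0.2, 0.6, -0.0]
opening: 0.003
grasp_force: 0.0
th -0.023 [-0.022  0.001] al 1.034 edge in tool(y,z) [-10.3  13.6] hinge [-100.8  157.6] shut edge [-13.8  11.5] F [ 0.3 -0.2 -1.2] [ 527.7 -189.5   69.1]
clock: 16.2
eef_pos: [527.7, -189.4, 65.4]
tcp_rot: [-2.089, 0.0, 0.045]
contact_force: [-0.2, -0.5, -0.0]
opening: -0.0
grasp_force: 0.0
th -0.024 [-0.026  0.001] al 1.053 edge in tool(y,z) [-13.4  11.9] hinge [-101.   157.6] shut edge [-16.9   9.8] F [-0.   0.5  0. ] [ 527.6 -189.4   65.2]
```

The lid is shut and no longer loads the finger. Withdrawing.

```bash
python3 -m inch '[[0,0,0,0,0.13,-0.06,1],[0,0,0,0,0.16,-0.28,1],[0,0,0,0,0.24,-0.42,1],[0,0,0,0,0.24,-0.42,1],[0,0,0,0,0.24,-0.42,1],[0,0,0,0,0.24,-0.42,1],[0,0,0,0,0.1,-0.6,1],[0,0,0,0,0,-0.8,1]]'
python3 -m inch '[[0,0,0,0,0,-0.8,1],[0,0,0,0,-0.5,-0.6,1],[0,0,0,0,-0.8,-0.5,1],[0,0,0,0,-0.8,-0.5,1],[0,0,0,0,-0.8,-0.5,1],[0,0,0,0,-0.4,-0.2,1],[0,0,0,0,0,0,1],[0,0,0,0,0,0,1]]'
python3 chk.py; python3 - <<'E'
from rig import grab_frame
import cv2,numpy as np
a,b=[grab_frame(n)["pixels"][...,::-1] for n in("side","top")]
cv2.imwrite("pics/end.png",np.hstack([cv2.resize(a[100:260,180:360],(380,340)),cv2.resize(b[130:290,190:410],(420,340))]))
E
```

```text
clock: 16.92
eef_pos: [531.2, -281.3, 77.8]
tcp_rot: [-2.088, 0.001, 0.044]
contact_force: [-0.2, -0.2, 0.6]
opening: -0.004
grasp_force: 0.0
clock: 17.58
eef_pos: [532.9, -307.3, 188.3]
tcp_rot: [-2.09, -0.0, 0.044]
contact_force: [-0.6, 1.0, -0.0]
opening: -0.0
grasp_force: 0.0
th -0.027 [-0.025  0.   ] al 1.053 edge in tool(y,z) [ 35.  174.9] hinge [-53.1 320.3] shut edge [ 31.1 172.6] F [-0.3  0.5 -0.8] [ 532.6 -306.9  187.5]
```

View pics/end.png

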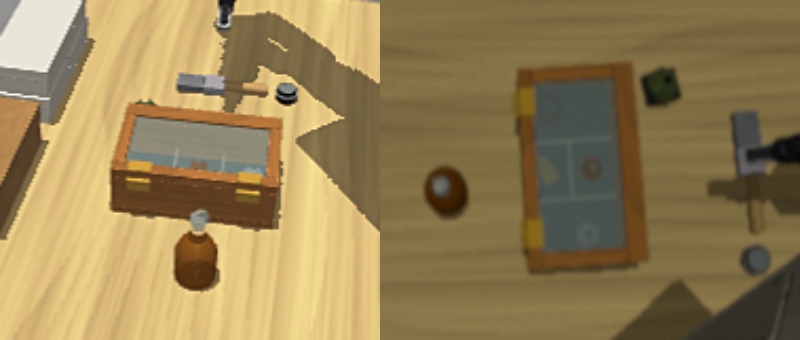

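The lid lies flat on the case (left picture 110–285, 105–225). The flask, ore, brush and loupe haven't moved, and the hand is clear.

```bash
python3 -c "
from rig import r
print(r.sign_off())"
```

```text
the job is handed in; nothing more can be done
None
```

The lid was tipped past balance, caught on the back of the closed fingers and eased fully shut in about 18 s; the hand was clear at hand-in, other objects looked unmoved, and the most it read against the lid was a brief sideways push of about 9 N on the way down.

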